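# Seat the brew timer in its sloping stand and slide the keeper home

## Task

Put the loose kitchen timer (not the second one standing in the far right corner of the table) back in its sloping stand: lay it gently, without dropping it, face up, flat and square into the pocket, with the display on the upper side and the row of buttons on the lower side. Then slide the stand's keeper fully home over the timer's edge, and leave the other things on the table where they are.

Things in the scene. Friction and masses are not known exactly. Their poses are not given: they have to be found in the camera images.
- timer: White kitchen timer, a flat box 58 mm (x) by 66 mm (y) by 20 mm high (22 mm over its display and buttons), 0.09 kg, lying face up right of the stand (a twin in the far right table corner is not part of the job). Origin: centre of its underside. Its z points out of the face, its x points from the row of buttons towards the display edge. Grip it across the 58 mm (along its x).
- stand: The timer stand, fixed to the table: dark steel foot plate 130 x 140 x 14 mm, an aluminium neck and a black sloping cradle. Origin: on the table straight below the middle of the pocket floor; z up, x horizontal away from the low edge of the cradle, y towards the keeper's side. The foot reaches from x = -43 to +87 mm and from y = -58 to +82 mm.
- cradle: Black cradle, sloping 25 deg. Origin: centre of the pocket floor, 68 mm above the table; x up the slope, y to the keeper, z square out of the floor. Pocket 62 (x) by 70 mm (y), 2 mm to spare all round; walls 8 mm thick, 6 mm high, lips flaring out to 9.5 mm. Upper and lower walls have a 52 mm finger gap in the middle; floor ends at x = +-31 mm. Timer home = its origin and axes on the cradle's.
- keeper (a joint): The keeper, a small aluminium bracket with an upright round knob, sliding along the cradle's y beside the pocket: 0 = home (its plate, 4 mm thick with its underside 25 mm above the pocket floor, reaches 9 mm over the timer's edge), 0.030 = fully back. Starts clear of the pocket at 0.018 to 0.030; stays where it is left, moves with about 2 N.
- keeper_knob (a point): Centre of the top of the keeper's dark ribbed knob, 16 mm in diameter and 22 mm tall, standing along the cradle's z on the keeper's plate (28 mm wide along the cradle's x). In the cradle's frame it lies at x = 0, y = 56 mm + the joint value, z = 51 mm.
- blind_basket: Bystander: round steel filter basket with a rim, 70 mm wide, 24 mm high, loose. Origin: centre of its underside.
- cup_lid: Bystander: round white cup lid, 94 mm wide, 13 mm high, loose. Origin: centre of its underside.
- teaspoon: Bystander: steel teaspoon lying along its x, 132 x 26 x 9 mm, loose. Origin: centre of its underside.
Mind the look-alikes: they are no part of the job. What is shaped like the stand but purple is not meant. Leave any orange look-alike of the timer alone.

How it is judged:
On the way:
1. the timer lies face up, flat and square in the pocket, display side up the slope (x of timer in the frame of cradle between -0.004 and 0.004 m and y of timer in the frame of cradle between -0.004 and 0.004 m and z of timer in the frame of cradle between -0.0025 and 0.0025 m and angle between the z axis of timer and the z axis of cradle, either way round below 0.06 rad and angle between the x axis of timer and the x axis of cradle, either way round below 0.09 rad and angle between timer's own x axis and vertical below 1.3 rad and angle between timer's own z axis and vertical below 1 rad), for 0.2 s.
At the end, for the whole second after the job is handed in: the timer lies at rest face up in the pocket, display side up the slope, its underside within 2.5 mm of the pocket floor and flat to 3.4 degrees, within 4 mm of the pocket's middle and square to 5 degrees, and the keeper is within 4 mm of home (all of step 1 and value of joint keeper below 0.004 m and linear speed of timer below 0.02 m/s); the robot touches nothing.
It fails at once if the timer is dropped or tipped into the stand (let go of near the pocket, it moves faster than 0.5 m/s or swings faster than 9 rad/s) (distance between timer and cradle below 0.07 m and contact force between timer and the fingers below 0.5 N and (linear speed of timer above 0.5 m/s or angular speed of timer above 9 rad/s)).
It fails at once if the steel basket, the cup lid or the teaspoon is moved by more than 25 mm (distance of any of blind_basket, cup_lid, teaspoon from where it was at the start of the episode above 0.025 m).
It also fails if it takes over 45 s, if anything falls off the work surface, if the arm or the gripper's body presses on something with over 40 N, if the wrist force passes 120 N, or if a joint passes its speed limit or range.

## Robot

A 6-joint arm with a two-finger parallel gripper is mounted at the origin on the work surface; the furniture and walls round the work are solid. World frame = base frame: x ahead of the robot, y to its left, z up, the work surface at z = 0. Lengths are in m, angles in rad, forces in N, time in s.
With the tool pointing down it reaches from about 0.3 to 0.775 m from the base axis. Payload 14.6 kg.
Tool frame: the origin (TCP) lies midway between the tips of the shut fingers; the grasp point (between the pads) lies 19 mm behind it (tcp_to_grasp is the distance from the TCP to the grasp point, in m); z points along the fingers, y is the line along which they close (so a half turn about z gives the same grasp; the last joint's range is limited). The gripper opens to 94 mm and grips with 3 to 60 N. Pads are 16 mm wide; open, the fingers measure 119 mm over their backs; the gripper's body (75 mm by 177 mm) begins 78 mm behind the grasp point.
Start: joints at [-1.285, 0.3, 1.521, -0, 1.321, -0.067], TCP at [0.19, -0.516, 0.205] pointing down, gripper open.
Joint ranges: [-3.03, 3.03], [-0.79, 2.21], [0.23, 2.52], [-1.04, 4.18], [0, 3.07], [-2.55, 2.55]. Speed limits (rad/s): [2.22, 2.22, 2.57, 3.14, 3.14, 3.14].

## Interface

Orientations are given as [roll, pitch, yaw] about the fixed x, y, z axes, in that order (R = Rz(yaw) Ry(pitch) Rx(roll)).
In Python, from station import * gives the robot as it stands.
- The arm moves only by the tool send_rows, never from a script. Its argument "motion" is a list of rows, each a list of 3 entries, a list of its own where there are three numbers: the shift along the tool's x, y, z in units of 0.03 m (1.0 is 0.03 m), then the turn, a rotation vector about the tool's x, y, z in units of 0.12 rad (1.0 is 0.12 rad), then the opening, from -1 (shut) to 1 (fully open). In form: [[[x, y, z], [rx, ry, rz], grip], ...]. A call has 1 to 12 rows; each row shifts and turns the commanded pose from where the row before left it, along the tool's axes as they then stand; what a row does not reach is not made up. A row lasts 1/10 s, in which the tool goes at most 50 mm and 8.59 degrees, less where a joint would pass 70% of its speed; a pose out of reach is approached as far as the arm can. A call with a number of a shift or a turn outside -1 to 1 is refused whole. A call with a gripper value outside its range is refused whole. The fingers move at their own pace and stop on an object; "squeeze" is the grip in N (left out, the last holds). Time passes only in rows, so rows that do not move let the fingers close. It gives the time, the measured TCP pose, the force, the opening and the grip force at its end, in the units of the state.
- get_obs(): the state, without advancing time (a new reading comes with each control period).
- camera(name): name is "scene" or "top" or "wrist"; returns a dict with "pixels" (420x560x3 uint8, red, green, blue), "depth" (420x560 float32, m along the optical axis (not along the pixel's ray), 0 where there is no reading), "fx", "fy", "cx", "cy" (pixels), "rvec" (rotation vector, rad) and "tvec" (3), from world to camera coordinates, as OpenCV has them. Camera axes: x right, y down, z forward; pixel columns grow to the right and rows downward; lengths in m; the calibration is good to about 2 mm. A picture is of the moment at which its call begins.
- hand_in(): hands the job in; it is judged then, once.
The state is a dict: "time_s": time; "qpos": joint angles; "joint_vel": joint speeds; "tau": joint torques, N m; "ee_pos": TCP position; "eef_rot": TCP orientation; "force": force on the tool from outside, world axes, zero at the start; "moment": the same for the moment, N m; "grip_width": finger opening in m; "grip_force": force on a finger pad.
Only numpy, scipy, OpenCV 4.12 (cv2) and the standard library are available. Lean on these libraries where they do the work, as an engineer would, in place of code of your own. Each camera call takes 0.05 s, during which the arm holds its last target. There are 200 camera calls.

## Working session

There is one attempt and no reset: what is moved stays moved. The work goes in short steps, Python scripts to look and compute and a tool call to move; the robot and the scene stay as the last step left them, time stands still between calls to the robot, and variables do not carry over. Pictures are saved under pics/ and viewed, at most 10 in all, crops included, and the job is handed in when it is done.

Besides the shell and the picture viewer there is one more tool, called after "Call:" as name(argument=value, ...) on one line, values as JSON. send_rows: Moves the arm, as the interface text tells. Its arguments: {"type":"object","properties":{"motion":{"type":"array"},"squeeze":{"type":"number"}},"required":["motion"]}

```bash
ls; mkdir -p pics; python3 - <<'E'
from station import *
import cv2,numpy as np
for n in ("top","scene"):
    c=camera(n); cv2.imwrite(f"pics/{n}0.png",c["pixels"][:,:,::-1]); np.savez(f"{n}0.npz",**c)
    print(n,c["fx"],c["cx"],c["cy"],c["rvec"],c["tvec"])
print(get_obs())
E
```

```text
pics
top 541.918733182372 280.22399674483887 208.78108075996295 [ 2.18539854 -2.16086458  0.08515878] [-0.03550669  0.4808573   1.30503179]
scene 545.4416609227245 278.628986877137 197.09394453384485 [ 1.22747364 -2.1830133   1.05748104] [0.22755068 0.34790492 1.14576455]
{'time_s': 0.1, 'qpos': array([-1.28461207e+00,  3.00456152e-01,  1.52154358e+00, -9.28458449e-06,
        1.32067665e+00, -6.66228551e-02]), 'joint_vel': array([ 1.49629155e-03, -1.25639951e-03,  3.60380947e-05, -9.38194611e-04,
       -2.37266182e-04,  7.96055603e-04]), 'tau': array([ 5.58056240e-05, -5.32649302e+01, -3.53286803e+01,  7.09277205e-02,
        2.35201127e-02, -6.14420105e-05]), 'ee_pos': array([ 0.18995833, -0.51589803,  0.20491039]), 'eef_rot': array([-3.14051073e+00, -6.31743645e-05,  3.52809385e-01]), 'force': array([-0.2877483 ,  0.95418725,  0.11862615]), 'moment': array([-0.02490312,  0.02513142,  0.02201462]), 'grip_force': 0.0, 'grip_width': 0.09394728511334341}
```

View pics/top0.png

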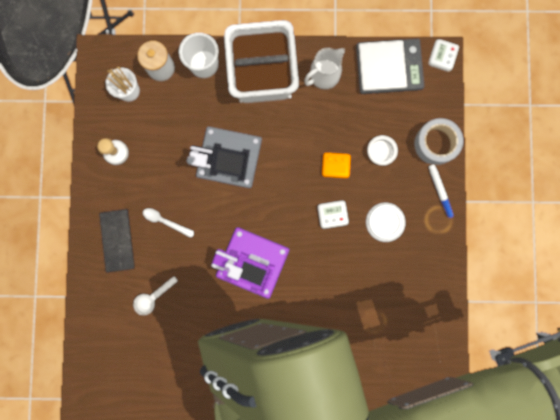

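View pics/scene0.png

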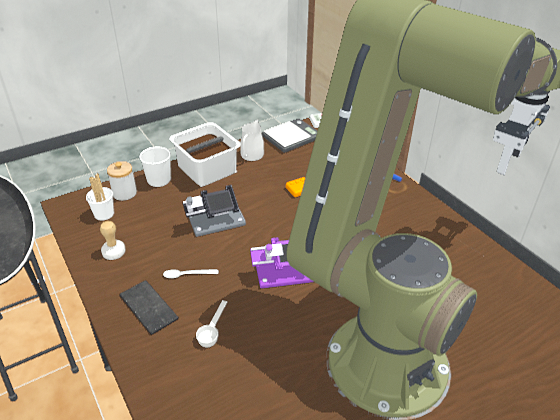

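The top view shows three timer-like things: the loose white timer at (333,214), an orange look-alike at (336,165) and the twin at (444,55). The grey/black stand is at (228,157) with its keeper on the left at about (200,157), and the purple look-alike stand is at (250,263). By the description I choose the white timer at (333,214) and the dark stand at (228,157), and I'll check both in one close crop.

```bash
cat > h.py <<'E'
import numpy as np, cv2
from scipy.spatial.transform import Rotation as Ro
def cam(c):
    R=cv2.Rodrigues(np.array(c["rvec"]))[0]; return R,np.array(c["tvec"]).ravel()
def ray(c,uv,z):  # pixels -> plane z
    R,t=cam(c); uv=np.atleast_2d(uv).astype(float)
    d=np.c_[(uv[:,0]-c["cx"])/c["fx"],(uv[:,1]-c["cy"])/c["fy"],np.ones(len(uv))]@R
    o=-R.T@t; return o+d*((z-o[2])/d[:,2])[:,None]
def cloud(c):
    R,t=cam(c); D=c["depth"]; v,u=np.mgrid[:D.shape[0],:D.shape[1]]
    P=np.dstack([(u-c["cx"])/c["fx"]*D,(v-c["cy"])/c["fy"]*D,D]); return (P-t)@R
def proj(c,P):
    return cv2.projectPoints(np.atleast_2d(P).astype(float),np.array(c["rvec"]),np.array(c["tvec"]),np.array([[c["fx"],0,c["cx"]],[0,c["fy"],c["cy"]],[0,0,1.]]),None)[0][:,0]
E
python3 - <<'E'
from h import *
c=dict(np.load("top0.npz")); im=c["pixels"]; W=cloud(c)
# timer: high points near it
def blob(m,x0,x1,y0,y1):
    k=np.zeros_like(m);k[y0:y1,x0:x1]=m[y0:y1,x0:x1]; return k
Z=W[...,2]
t=blob((im.min(2)>150),310,355,195,235); v,u=np.nonzero(t)
print("timer n",len(u),"z",np.percentile(Z[t],[5,50,95]))
p=ray(c,np.c_[u,v],0.020)[:,:2]; r=cv2.minAreaRect(p.astype(np.float32)*1000); print(r)
# dark features on face
g=blob(im.min(2)<120,320,347,204,226)
# stand foot: z ~14mm
f=blob((Z>.008)&(Z<.020),170,275,115,200); print("foot n",f.sum()); print(cv2.minAreaRect((W[f][:,:2]*1000).astype(np.float32)))
s=blob((Z>.03),170,275,115,200); print(np.percentile(W[s],[1,99],axis=0))
a=cv2.resize(im[195:235,310:357],None,fx=8,fy=8,interpolation=2); b=cv2.resize(im[115:195,180:270],None,fx=4,fy=4,interpolation=2)
o=np.zeros((330,750,3),np.uint8);o[:a.shape[0],:a.shape[1]]=a;o[:b.shape[0],380:380+b.shape[1]]=b
cv2.imwrite("pics/crop1.png",o[:,:,::-1])
E
```

```text
timer n 686 z [0.00137919 0.02004474 0.02521886]
((469.9001770019531, -158.98855590820312), (60.6873893737793, 68.74392700195312), 9.49537467956543)
foot n 1580
((609.4945068359375, 116.12532806396484), (187.55892944335938, 256.01116943359375), 1.3989444971084595)
[[ 0.36661497 -0.04169354  0.05325705]
 [ 0.62599235  0.18026     1.34143489]]
```

View pics/crop1.png

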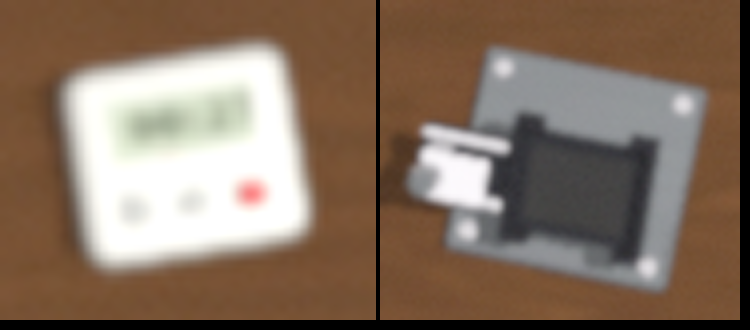

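The crop confirms the choice. The loose timer is white with its display towards the image top and its buttons below. The stand has a grey foot with four bolts, a black cradle and the keeper on its left, with the knob at crop (425,180). Next I measure the stand accurately.

```bash
python3 - <<'E'
from h import *
c=dict(np.load("top0.npz")); im=c["pixels"].astype(int); W=cloud(c); Z=W[...,2]
box=np.zeros(Z.shape,bool); box[115:200,175:275]=1
m=(box&(im[...,0]-im[...,2]<12)).astype(np.uint8)
m2=cv2.morphologyEx(m,cv2.MORPH_OPEN,np.ones((3,3)))
foot=box&(m>0)&(Z>.006)&(Z<.022)
n,l,s,_=cv2.connectedComponentsWithStats(foot.astype(np.uint8)); k=1+np.argmax(s[1:,4]); 
v,u=np.nonzero(l==k); P=ray(c,np.c_[u,v],.014)[:,:2]
r=cv2.minAreaRect((P*1000).astype(np.float32)); print("foot",s[k],"z",np.median(Z[l==k]),r); print(cv2.boxPoints(r).round(1).tolist())
# bolts
gray=im.min(2)
for (cx,cy) in [(503,67),(682,104),(467,230),(648,267)]:
    x=180+(cx-380)/4; y=115+cy/4; x0,y0=int(x)-3,int(y)-3
    w=np.clip(gray[y0:y0+7,x0:x0+7]-170,0,None).astype(float); yy,xx=np.mgrid[y0:y0+7,x0:x0+7]
    uv=[(w*xx).sum()/w.sum(),(w*yy).sum()/w.sum()]; print("bolt",np.round(uv,1),ray(c,uv,.016)[0].round(4))
# pocket floor: dark interior
fl=np.zeros_like(box); fl[155:170,221:236]=1
Q=W[fl]; ctr=Q.mean(0); nrm=np.linalg.svd(Q-ctr)[2][2]; nrm*=np.sign(nrm[2]); print("floor",ctr.round(4),nrm.round(3),"tilt",np.degrees(np.arccos(nrm[2])),"az",np.degrees(np.arctan2(-nrm[1],-nrm[0])))
kn=box&(Z>.095)&(Z<.2); v,u=np.nonzero(kn); print("high pts",len(u),W[kn].mean(0).round(4), u.mean(),v.mean(),Z[kn].max())
E
```

```text
foot [ 197  127   64   61 1580] z 0.014314902914529188 ((610.12548828125, 99.34627532958984), (138.97035217285156, 128.95172119140625), 78.69377899169922)
[[533.2999877929688, 43.900001525878906], [659.7000122070312, 18.600000381469727], [687.0, 154.8000030517578], [560.5, 180.10000610351562]]
bolt [210.5 131.4] [0.6729 0.1458 0.016 ]
bolt [255.3 140.7] [0.6506 0.0339 0.016 ]
bolt [201.4 172.1] [0.5706 0.166  0.016 ]
bolt [246.6 181.5] [0.5483 0.0537 0.016 ]
floor [0.5864 0.0943 0.074 ] [0.021 0.993 0.113] tilt 83.50374382913789 az -91.18315729123904
high pts 138 [0.5918 0.1645 0.1036] 196.41304347826087 157.21014492753622 0.1197930195617816
```

Foot measures 139 x 129 mm (given 140 x 130) at z = 14 mm, and the bolts and the outline agree. This gives a stand origin of about (0.586, 0.092) with yaw -0.196. The timer is at (0.470, -0.159) with yaw +0.166. I first turn the tool so its y lies along the timer's x, then shift over the timer.

Call:
send_rows(motion=[[[0,0,0],[0,0,-0.96],1],[[0,0,0],[0,0,-0.96],1],[[0,0,0],[0,0,-0.96],1],[[0,0,0],[0,0,-0.96],1],[[0,0,0],[0,0,-0.96],1],[[0,0,0],[0,0,-0.96],1],[[0,0,0],[0,0,-0.96],1],[[0,0,0],[0,0,-0.96],1],[[0,0,0],[0,0,-0.96],1],[[0,0,0],[0,0,-0.96],1],[[0,0,0],[0,0,-0.96],1],[[0,0,0],[0,0,-0.96],1]])

```text
time_s: 1.3
ee_pos: [0.19, -0.516, 0.2051]
eef_rot: [-3.141, -0.001, 1.74]
force: [-0.3, -0.3, 0.3]
grip_width: 0.0941
grip_force: 0.0
```

Call:
send_rows(motion=[[[0.85,0.93,0],[0,0,0],1],[[0.85,0.93,0],[0,0,0],1],[[0.85,0.93,0],[0,0,0],1],[[0.85,0.93,0],[0,0,0],1],[[0.85,0.93,0],[0,0,0],1],[[0.85,0.93,0],[0,0,0],1],[[0.85,0.93,0],[0,0,0],1],[[0.85,0.93,0],[0,0,0],1],[[0.85,0.93,0],[0,0,0],1],[[0.85,0.93,0],[0,0,0],1],[[0.85,0.93,0],[0,0,0],1],[[0,0,0],[0,0,0],1]])

```text
time_s: 2.5
ee_pos: [0.4485, -0.1863, 0.2051]
eef_rot: [-3.141, -0.001, 1.739]
force: [0.2, 0.4, -0.2]
grip_width: 0.0935
grip_force: 0.0
```

```bash
python3 - <<'E'
from station import *
from h import *
c=camera("wrist"); np.savez("wrist1.npz",**c); cv2.imwrite("pics/wrist1.png",c["pixels"][:,:,::-1])
o=get_obs(); print(o["time_s"],o["ee_pos"],o["eef_rot"],o["qpos"],o["force"])
E
```

```text
2.55 [ 0.44752078 -0.18778824  0.20510912] [-3.14108964e+00 -4.38759580e-04  1.73822737e+00] [-4.72818058e-01  1.56095422e-01  1.69833823e+00  5.34887721e-05
  1.28782451e+00 -6.40264159e-01] [ 0.77615381 -0.30967729 -0.17788799]
```

View pics/wrist1.png

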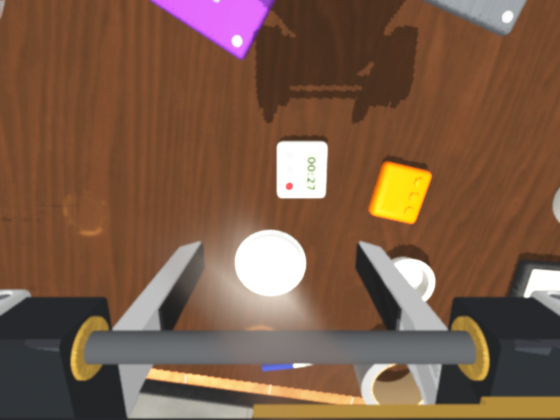

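The wrist view shows the timer at (302,169), display to the right (tool +y), with the orange look-alike at (400,190) and the cup lid at (270,262). I measure the timer from this view.

```bash
python3 - <<'E'
from h import *
c=dict(np.load("wrist1.npz")); im=c["pixels"].astype(int)
m=np.zeros(im.shape[:2],np.uint8); m[135:205,268:335]=(im.min(2)[135:205,268:335]>120)
m=cv2.morphologyEx(m,cv2.MORPH_CLOSE,np.ones((9,9)))
cn=max(cv2.findContours(m,0,2)[0],key=cv2.contourArea)[:,0]
W=cloud(c); print("z face",np.median(W[150:190,285:320,2]))
for z in (.02,.018): print(cv2.minAreaRect((ray(c,cn,z)[:,:2]*1000).astype(np.float32)))
h=proj(c,[0.47,-.159,.02]); print(h)
E
```

```text
z face 0.02055637945535955
((469.2200622558594, -158.23020935058594), (59.060035705566406, 66.48058319091797), 9.596940040588379)
((469.4070129394531, -158.50341796875), (59.38407897949219, 66.8453598022461), 9.596920013427734)
[[301.84853982 170.97057116]]
```

The timer is 59.1 x 66.5 mm at face height 20.6 mm, centre (0.469, -0.158), yaw 9.6°. These match the given sizes and the first view, so I shift over it and descend.

Call:
send_rows(motion=[[[0.43,0.46,0],[0,0,0],1],[[0.43,0.46,0],[0,0,0],1],[[0,0,1],[0,0,0],1],[[0,0,1],[0,0,0],1],[[0,0,1],[0,0,0],1],[[0,0,1],[0,0,0],1],[[0,0,1],[0,0,0],1],[[0,0,0.8],[0,0,0],1],[[0,0,0.5],[0,0,0],1],[[0,0,0],[0,0,0],1],[[0,0,0],[0,0,0],1]], squeeze=12)

```text
time_s: 3.65
ee_pos: [0.4697, -0.1598, 0.0168]
eef_rot: [-3.141, -0.0, 1.734]
force: [0.0, -0.6, -0.3]
grip_width: 0.0939
grip_force: 0.0
```

Call:
send_rows(motion=[[[0.05,0,0.22],[0,0,-0.03],1],[[0,0,0.2],[0,0,0],1],[[0,0,0],[0,0,0],1],[[0,0,0],[0,0,0],-1],[[0,0,0],[0,0,0],-1],[[0,0,0],[0,0,0],-1],[[0,0,0],[0,0,0],-1],[[0,0,0],[0,0,0],-1],[[0,0,0],[0,0,0],-1]])

```text
time_s: 4.55
ee_pos: [0.4697, -0.1577, 0.0039]
eef_rot: [3.141, 0.0, 1.739]
force: [-0.0, -0.3, 1.3]
grip_width: 0.058
grip_force: 12.0
```

The grip holds at 58 mm and 12 N. I lift, turn the yaw, and carry it over towards the stand.

Call:
send_rows(motion=[[[0,0,-0.4],[0,0,0],-1],[[0,0,-0.9],[0,0,0],-1],[[0,0,-0.9],[0,0,0],-1],[[0,0,-0.9],[0,0,0.76],-1],[[0,0,-0.9],[0,0,0.76],-1],[[0,0,-0.9],[0,0,0.76],-1],[[0,0,-0.9],[0,0,0.76],-1],[[0,0,-0.85],[0,0,0],-1],[[0,0,0],[0,0,0],-1]])

```text
time_s: 5.45
ee_pos: [0.4706, -0.1581, 0.2072]
eef_rot: [3.136, 0.001, 1.374]
force: [0.6, -0.1, -1.3]
grip_width: 0.0577
grip_force: 12.0
```

Call:
send_rows(motion=[[[0.8,0,0],[0,0,0],-1],[[0.8,0,0],[0,0,0],-1],[[0.8,0,0],[0,0,0],-1],[[0.8,0,0],[0,0,0],-1],[[0,0,0],[0,0,0],-1],[[0,0,0],[0,0,0],-1]])

```text
time_s: 6.05
ee_pos: [0.4881, -0.0635, 0.2029]
eef_rot: [-3.141, 0.0, 1.375]
force: [-0.8, 0.7, -0.5]
grip_width: 0.0577
grip_force: 12.0
```

```bash
python3 - <<'E'
from station import *
from h import *
c=camera("wrist"); np.savez("wrist2.npz",**c); cv2.imwrite("pics/wrist2.png",c["pixels"][:,:,::-1])
c=camera("top"); np.savez("top2.npz",**c)
o=get_obs(); print(o["time_s"],o["ee_pos"],o["eef_rot"],o["grip_width"])
E
```

```text
6.15 [ 0.48814013 -0.06420446  0.20309424] [-3.14114814e+00  1.43266863e-04  1.37358356e+00] 0.05771985612788098
```

View pics/wrist2.png

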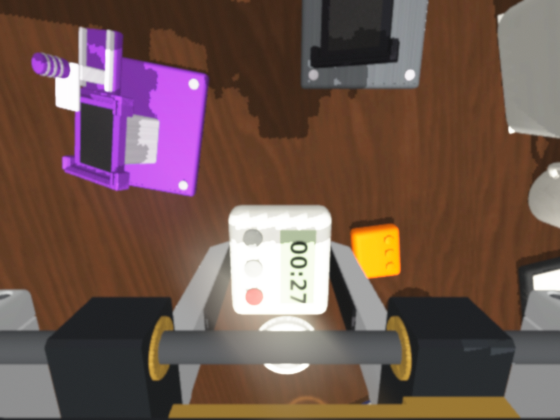

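The timer is held square at (280,260), display on the tool's +y side. The stand's near bolts are at (314,75) and (410,75) and the pocket is cut off at the top, so I go 50 mm further and measure the pocket there.

Call:
send_rows(motion=[[[0.8,0,0],[0,0,0],-1],[[0.8,0,0],[0,0,0],-1],[[0,0,0],[0,0,0],-1],[[0,0,0],[0,0,0],-1]])

```text
time_s: 6.55
ee_pos: [0.4977, -0.0171, 0.2032]
eef_rot: [-3.141, 0.0, 1.374]
force: [0.4, -0.9, -0.9]
grip_width: 0.058
grip_force: 12.0
```

```bash
python3 - <<'E'
from station import *
from h import *
c=camera("wrist"); np.savez("wrist3.npz",**c); im=c["pixels"].copy()
o=get_obs(); print(o["time_s"],o["ee_pos"],o["eef_rot"])
C=np.array([.5864,.0922,.068]); R=Ro.from_euler("ZY",[-.196,-np.radians(25)]).as_matrix()
L=[[a*31,b*35,0] for a in(-1,1) for b in (-1,1)]+[[a*39,b*43,6] for a in(-1,1) for b in (-1,1)]
P=C+np.array(L)/1000@R.T
Rz=Ro.from_euler("Z",-.196).as_matrix()
F=np.array([C[0],C[1],0])+np.array([[a,b,14] for a in(-43,87) for b in(-58,82)])/1000@Rz.T
K=C+np.array([[0,56+q,51] for q in (0,18,30)])/1000@R.T
for p,col in((P[:4],(255,255,0)),(P[4:],(0,255,255)),(F,(0,255,0)),(K,(255,0,255))):
    for x,y in proj(c,p): cv2.circle(im,(int(round(x)),int(round(y))),2,col,-1)
cv2.imwrite("pics/wrist3.png",cv2.resize(im[0:260,220:520],None,fx=2.3,fy=2.3)[:,:,::-1])
W=cloud(c); 
uv=proj(c,C)[0].round().astype(int); print("pocket px",uv)
A=W[uv[1]-20:uv[1]+20,uv[0]-15:uv[0]+15].reshape(-1,3); A=(A-C)@R; print("floor z in cradle frame mm",np.percentile(A[:,2]*1000,[5,50,95]).round(2))
q,_,_,_=np.linalg.lstsq(np.c_[A[:,:2],np.ones(len(A))],A[:,2],rcond=None); print(q)
E
```

```text
6.6 [ 0.49764083 -0.01736935  0.20320888] [-3.14134538e+00  1.90993881e-04  1.37347328e+00]
pocket px [351  70]
floor z in cradle frame mm [-0.76  0.45  1.72]
[ 0.491366   -0.16044908  0.00092324]
```

View pics/wrist3.png

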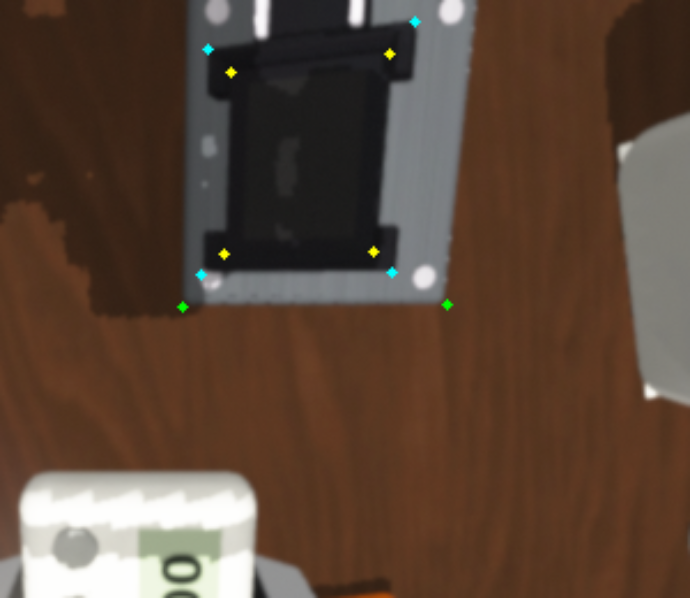

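My predicted corners fall within about 2 px of the pocket and foot in this view (foot corners (183,307) and (447,305) in the crop). I refine the pocket pose from the bolts and the cradle's black outline here.

```bash
python3 - <<'E'
from h import *
C=np.array([.5864,.0922,.068]); yaw=-.196
B=np.array([[x,y] for x in(-30,74) for y in(-45,69)])/1000
Rz=Ro.from_euler("Z",yaw).as_matrix(); R=Ro.from_euler("ZY",[yaw,-np.radians(25)]).as_matrix()
for f in("wrist3","wrist2","top0"):
    c=dict(np.load(f+".npz")); g=c["pixels"].min(2).astype(float)
    src=[];dst=[]
    for b in B:
        w=C*[1,1,0]+Rz@[b[0],b[1],.016]; p=proj(c,w)[0]
        r=4 if f=="top0" else 8
        x0,y0=(p.round().astype(int)-r)
        if x0<0 or y0<0 or x0+2*r+1>560: continue
        s=g[y0:y0+2*r+1,x0:x0+2*r+1]; med=np.median(s); th=(s>(med+s.max())/2)&(s>med+40)
        n,l,st,ce=cv2.connectedComponentsWithStats(th.astype(np.uint8))
        if n<2: print(f,b,"none"); continue
        k=1+np.argmax(st[1:,4]); uv=ce[k]+[x0,y0]; q=ray(c,uv,.016)[0]
        loc=(Rz.T@(q-C*[1,1,0]))[:2]-b; print(f,b,"area",st[k,4],"err mm (stand axes)",(loc*1000).round(2))
# cradle black outline, wrist3: rays onto cradle plane z=6mm in cradle frame
for f in("wrist3",):
    c=dict(np.load(f+".npz")); im=c["pixels"]; Rc,t=cam(c); o=-Rc.T@t
    n=R[:,2]; P0=C+.0095*n
    m=((im.max(2)<45)).astype(np.uint8); uv0=proj(c,C)[0].astype(int)
    nn,l,st,_=cv2.connectedComponentsWithStats(m); k=l[uv0[1]+25,uv0[0]+25] or l[uv0[1],uv0[0]]
    v,u=np.nonzero(l==k); print("black",st[k])
    d=np.c_[(u-c["cx"])/c["fx"],(v-c["cy"])/c["fy"],np.ones(len(u))]@Rc
    X=((o+d*(((P0-o)@n)/(d@n))[:,None])-C)@R*1000
    print("x",np.percentile(X[:,0],[.3,1,99,99.7]).round(1),"y",np.percentile(X[:,1],[.3,1,99,99.7]).round(1), cv2.minAreaRect(X[:,:2].astype(np.float32)))
E
```

```text
wrist3 [-0.03  -0.045] area 37 err mm (stand axes) [ 0.58 -2.06]
wrist3 [ 0.074 -0.045] area 73 err mm (stand axes) [-0.03  0.49]
wrist2 [-0.03  -0.045] area 78 err mm (stand axes) [-0.03  0.55]
wrist2 [ 0.074 -0.045] area 88 err mm (stand axes) [-0.07  0.49]
top0 [-0.03  -0.045] area 13 err mm (stand axes) [ 0.4  -0.16]
top0 [-0.03   0.069] area 16 err mm (stand axes) [0.37 0.02]
top0 [ 0.074 -0.045] area 13 err mm (stand axes) [0.63 0.09]
top0 [0.074 0.069] area 12 err mm (stand axes) [0.28 0.3 ]
black [ 309    0   91  118 8003]
x [-36.1 -34.3  38.1  39.3] y [-41.  -40.6  51.7  53.4] ((1.7111587524414062, 6.6854400634765625), (96.68184661865234, 76.24726104736328), 89.97990417480469)
```

Bolts in three views agree to about 0.5 mm, so the stand origin is (0.5867, 0.0925) with yaw -0.196. I move onto the pocket's normal and tilt 25°.

Call:
send_rows(motion=[[[0.83,0.02,0],[0,0,0],-1],[[0.83,0.02,0],[0,0,0],-1],[[0.83,0.02,0],[0,0,0],-1],[[0.83,0.02,0],[0,0,0],-1],[[0.83,0.02,0],[0,0,0],-1],[[0,0,0],[-0.73,0,0],-1],[[0,0,0],[-0.73,0,0],-1],[[0,0,0],[-0.73,0,0],-1],[[0,0,0],[-0.73,0,0],-1],[[0,0,0],[-0.72,0,0],-1],[[0,0,0],[0,0,0],-1],[[0,0,0],[0,0,0],-1]])

```text
time_s: 7.8
ee_pos: [0.5252, 0.1044, 0.2037]
eef_rot: [2.707, 0.0, 1.373]
force: [-0.0, -0.5, 0.0]
grip_width: 0.0577
grip_force: 12.0
```

```bash
cat >> h.py <<'E'
C=np.array([.5867,.0925,.068]); RC=Ro.from_euler("ZY",[-.196,-np.radians(25)]).as_matrix()
def rel(o):
    "TCP in cradle frame (mm) and turn still needed in tool axes (units of .12 rad)"
    T=Ro.from_euler("xyz",o["eef_rot"]).as_matrix(); G=np.c_[RC[:,1],RC[:,0],-RC[:,2]]
    return ((np.array(o["ee_pos"])-C)@RC*1000).round(1),(Ro.from_matrix(T.T@G).as_rotvec()/.12).round(3)
E
python3 -c "
from station import *
from h import *
o=get_obs(); print(o['time_s'],o['ee_pos'],o['grip_width'],*rel(o))
c=camera('wrist'); cv2.imwrite('pics/w4.png',c['pixels'][:,:,::-1])"
```

```text
7.8 [0.52517365 0.10440565 0.20366641] 0.057705249349578866 [  0.5  -0.3 149.4] [-0.011  0.006 -0.011]
```

View pics/w4.png

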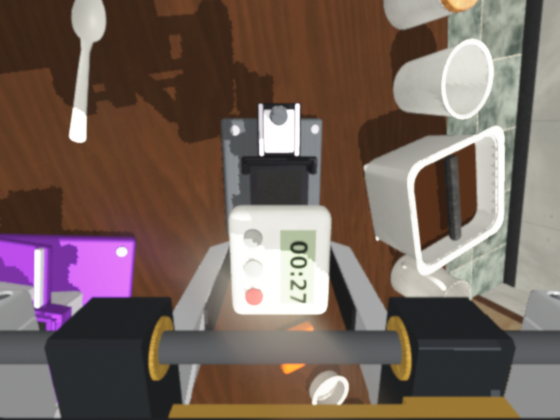

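Timer at (280,260) is lined up with the pocket at (278,185). The keeper at (279,125) is back and clear. I descend along the normal.

Call:
send_rows(motion=[[[0.02,-0.02,0.5],[0,0,0],-1],[[0,0,0.9],[0,0,0],-1],[[0,0,0.9],[0,0,0],-1],[[0,0,0.9],[0,0,0],-1],[[0,0,0.7],[0,0,0],-1],[[0,0,0.4],[0,0,0],-1],[[0,0,0.1],[0,0,0],-1],[[0,0,0],[0,0,0],-1],[[0,0,0],[0,0,0],-1]])

```text
time_s: 8.75
ee_pos: [0.5797, 0.0948, 0.0845]
eef_rot: [2.704, -0.0, 1.374]
force: [-0.1, 0.4, -0.7]
grip_width: 0.0577
grip_force: 12.0
```

```bash
python3 -c "
from station import *
from h import *
o=get_obs(); print(o['time_s'],o['force'],o['grip_width'],*rel(o))"
```

```text
8.75 [-0.14834557  0.42037551 -0.7265185 ] 0.05773474200036619 [ 0.4  0.9 18. ] [ 0.012  0.    -0.008]
```

Call:
send_rows(motion=[[[-0.01,-0.01,0.08],[0,0,0],-1],[[0,0,0.08],[0,0,0],-1],[[0,0,0.06],[0,0,0],-1],[[0,0,0.06],[0,0,0],-1],[[0,0,0],[0,0,0],-1],[[0,0,0],[0,0,0],-1]])

```text
time_s: 9.35
ee_pos: [0.5826, 0.0939, 0.0757]
eef_rot: [2.705, 0.0, 1.374]
force: [-1.1, -0.5, -0.5]
grip_width: 0.0577
grip_force: 12.0
```

```bash
python3 -c "
from station import *
from h import *
o=get_obs(); print(o['time_s'],o['force'],o['grip_width'],*rel(o))
c=camera('wrist');c=camera('wrist'); cv2.imwrite('pics/w5.png',c['pixels'][:,:,::-1])"
```

```text
9.35 [-1.09730567 -0.50626173 -0.49515128] 0.05770948805255377 [-0.6  0.5  8.8] [ 0.003  0.003 -0.006]
```

View pics/w5.png

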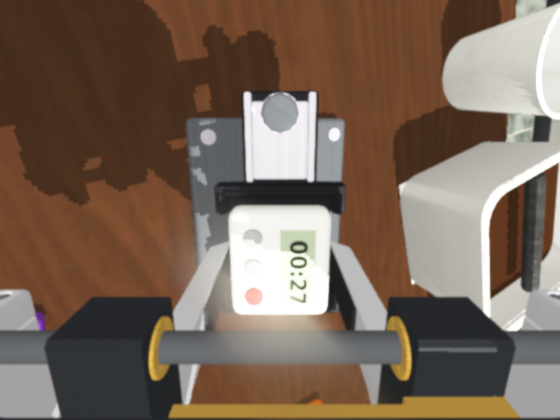

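It stands centred over the pocket with its underside about 5 mm above the floor. I lower it the rest in small steps and watch the force.

Call:
send_rows(motion=[[[0,0.015,0.05],[0,0,0],-1],[[0,0,0.04],[0,0,0],-1],[[0,0,0.04],[0,0,0],-1],[[0,0,0],[0,0,0],-1],[[0,0,0],[0,0,0],-1]])

```text
time_s: 9.95
ee_pos: [0.5846, 0.0934, 0.0723]
eef_rot: [2.705, 0.0, 1.374]
force: [0.3, 0.6, -0.9]
grip_width: 0.0579
grip_force: 12.0
```

```bash
python3 -c "
from station import *
from h import *
o=get_obs(); print(o['time_s'],o['force'],o['grip_width'],*rel(o))"
```

```text
9.95 [ 0.31361236  0.5742549  -0.85294963] 0.05790071170132478 [-0.2  0.5  4.9] [ 0.003  0.003 -0.006]
```

Call:
send_rows(motion=[[[0,0,0.03],[0,0,0],-1],[[0,0,0.02],[0,0,0],-1],[[0,0,0],[0,0,0],-1],[[0,0,0],[0,0,0],-1]])

```text
time_s: 10.35
ee_pos: [0.5851, 0.0934, 0.0716]
eef_rot: [2.705, 0.0, 1.374]
force: [-9.3, 0.6, 8.7]
grip_width: 0.058
grip_force: 12.0
```

```bash
python3 -c "
from station import *
from h import *
o=get_obs(); print(o['time_s'],o['force'],o['grip_width'],*rel(o))"
```

```text
10.35 [-9.28018119  0.61994753  8.72116991] 0.058004300764252475 [-0.   0.6  4. ] [ 0.005  0.003 -0.006]
```

Contact at exactly the expected height (TCP 4.0 mm above the floor, about 12 N along the normal). I ease off slightly, open in small steps, then look.

Call:
send_rows(motion=[[[0,0,-0.02],[0,0,0],-1],[[0,0,0],[0,0,0],0.25],[[0,0,0],[0,0,0],0.3],[[0,0,0],[0,0,0],0.4],[[0,0,0],[0,0,0],0.5],[[0,0,0],[0,0,0],0.6],[[0,0,0],[0,0,0],0.6]])

```text
time_s: 11.05
ee_pos: [0.585, 0.0934, 0.0716]
eef_rot: [2.705, 0.0, 1.374]
force: [-0.0, 0.8, -0.0]
grip_width: 0.0751
grip_force: 0.0
```

```bash
python3 -c "
from station import *
from h import *
o=get_obs(); print(o['time_s'],o['force'],o['grip_width'],*rel(o))"
```

```text
11.05 [-0.04927045  0.82561238 -0.02398958] 0.07513785724229556 [-0.2  0.5  4. ] [ 0.004  0.003 -0.006]
```

Released with no force. I retreat along the normal and measure the result and the knob.

Call:
send_rows(motion=[[[0,0,-0.2],[0,0,0],0.6],[[0,0,-0.5],[0,0,0],0.6],[[0,0,-0.9],[0,0,0],0.6],[[0,0,-0.9],[0,0,0],0.6],[[0,0,-0.9],[0,0,0],0.6],[[0,0,0],[0,0,0],0.2],[[0,0,0],[0,0,0],0.2]])

```text
time_s: 11.75
ee_pos: [0.5427, 0.1019, 0.1643]
eef_rot: [2.704, -0.0, 1.374]
force: [-0.5, 0.4, 0.4]
grip_width: 0.0629
grip_force: 0.0
```

```bash
python3 - <<'E'
from station import *
from h import *
c=camera('wrist'); np.savez("w6.npz",**c); im=c["pixels"]; o=get_obs(); print(o["time_s"],*rel(o))
A=(cloud(c)-C)@RC*1000
k=(A[...,2]>47)&(A[...,2]<55)&(abs(A[...,0])<14)&(A[...,1]>50)&(A[...,1]<100); print("knob top",k.sum(),A[k].mean(0).round(1),np.ptp(A[k],0).round(1))
m=(A[...,2]>17)&(A[...,2]<25)&(abs(A[...,0])<33)&(abs(A[...,1])<37)&(im.min(2)>110); q=A[m]; print("face",m.sum(),np.percentile(q,[1,99],axis=0).round(1),np.median(q[:,2]))
w=np.linalg.lstsq(np.c_[q[:,:2],np.ones(len(q))],q[:,2],rcond=None)[0]; print("tilt",w.round(3)); print(cv2.minAreaRect(q[:,:2].astype(np.float32)))
cv2.imwrite('pics/w6.png',im[:,:,::-1])
E
```

```text
11.8 [ -0.6   0.5 105.5] [-0.001  0.004 -0.005]
knob top 423 [-0.4 83.  50.8] [16.  16.   6.3]
face 4259 [[-27.6 -30.8  17.3]
 [ 27.4  31.6  23.3]] 20.23699281346631
tilt [-4.0000e-03 -3.0000e-03  2.0221e+01]
((-0.044124603271484375, 0.031352996826171875), (65.12041473388672, 56.57769775390625), 89.96453857421875)
```

View pics/w6.png

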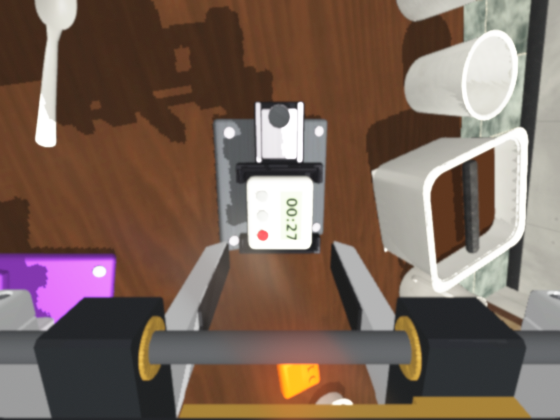

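Timer centre is at (0.0, 0.0) mm in the pocket, face height 20.2 mm, tilt below 0.3°, display up the slope. The knob at (279,116) lies at y = 83 mm, so the joint is at 27 mm, z = 50.8 as it must be. I check what stands round the knob before gripping it.

```bash
python3 - <<'E'
from h import *
c=dict(np.load("w6.npz")); A=(cloud(c)-C)@RC*1000
for x0 in range(-45,45,6):
    print(x0,[ (lambda s: int(np.percentile(s,90)) if len(s)>2 else None)(A[(A[...,0]>=x0)&(A[...,0]<x0+6)&(A[...,1]>=y)&(A[...,1]<y+10)][:,2]) for y in range(25,115,10)])
E
```

```text
-45 [227, -38, -38, -38, -38, -38, -53, -53, -54]
-39 [227, 9, -41, -41, -41, -41, -56, -57, -56]
-33 [225, 9, -44, -43, -44, -44, -59, -59, -59]
-27 [221, 9, 0, 0, 0, 0, 0, -62, -62]
-21 [221, 10, 5, 6, 5, 5, 5, 0, -64]
-15 [221, 9, 29, 29, 29, 30, 29, 0, -68]
-9 [221, 10, 29, 30, 30, 51, 51, 0, -70]
-3 [221, 9, 30, 30, 30, 285, 51, 0, -73]
3 [221, 10, 29, 30, 30, 51, 51, 0, -76]
9 [221, 10, 29, 29, 30, 30, 29, 0, -79]
15 [221, 10, 5, 6, 5, 5, 5, 1, -81]
21 [221, 10, 0, 0, 0, None, 0, -85, -84]
27 [225, 9, -72, -72, -71, -72, -88, -87, -87]
33 [227, 9, -74, -74, -74, -75, -90, -90, -90]
39 [227, -78, -77, -77, -76, -78, -93, -93, -92]
```

Only the plate (29 mm) and low rails (5 mm) surround the knob, so fingertips at z = 36 mm are clear. I move over, go down, and grip the knob lightly.

Call:
send_rows(motion=[[[0.9,0.01,0],[0,0,0],-0.15],[[0.9,0.01,0],[0,0,0],-0.15],[[0.95,0,0],[0,0,0],-0.15],[[0,0,0],[0,0,0],-0.15],[[0,0,0],[0,0,0],-0.15],[[0,0,0.6],[0,0,0],-0.15],[[0,0,0.6],[0,0,0],-0.15],[[0,0,0.6],[0,0,0],-0.15],[[0,0,0.4],[0,0,0],-0.15],[[0,0,0.1],[0,0,0],-0.15],[[0,0,0],[0,0,0],-0.15],[[0,0,0],[0,0,0],-0.15]], squeeze=8)

```text
time_s: 13.0
ee_pos: [0.5881, 0.1768, 0.1024]
eef_rot: [2.704, -0.0, 1.374]
force: [0.2, -0.9, 0.4]
grip_width: 0.0395
grip_force: 0.0
```

```bash
python3 -c "
from station import *
from h import *
o=get_obs(); print(o['time_s'],o['force'],o['grip_width'],*rel(o))"
```

```text
13.0 [ 0.15379322 -0.89633516  0.39675036] 0.03953255395250134 [ 0.9 83.  37.6] [ 0.009  0.001 -0.009]
```

Call:
send_rows(motion=[[[0,-0.03,0],[0,0,0],-0.15],[[0,0,0],[0,0,0],-1],[[0,0,0],[0,0,0],-1],[[0,0,0],[0,0,0],-1],[[0,0,0],[0,0,0],-1],[[-0.15,0,0],[0,0,0],-1],[[-0.15,0,0],[0,0,0],-1],[[-0.15,0,0],[0,0,0],-1],[[-0.15,0,0],[0,0,0],-1],[[-0.1,0,0],[0,0,0],-1],[[-0.1,0,0],[0,0,0],-1],[[0,0,0],[0,0,0],-1]])

```text
time_s: 14.2
ee_pos: [0.5824, 0.153, 0.1014]
eef_rot: [2.705, 0.0, 1.373]
force: [-1.9, -0.0, 3.8]
grip_width: 0.0152
grip_force: 8.0
```

```bash
python3 -c "
from station import *
from h import *
o=get_obs(); print(o['time_s'],o['force'],o['grip_width'],o['grip_force'],*rel(o))"
```

```text
14.2 [-1.93656781 -0.04522891  3.79203569] 0.015151330064940849 8.00040453672409 [-0.4 58.5 37. ] [ 0.003  0.007 -0.009]
```

Call:
send_rows(motion=[[[-0.06,0,0],[0,0,0],-1],[[-0.05,0,0],[0,0,0],-1],[[0,0,0],[0,0,0],-1],[[0,0,0],[0,0,0],-1]])

```text
time_s: 14.6
ee_pos: [0.5819, 0.1507, 0.1015]
eef_rot: [2.704, -0.001, 1.374]
force: [-1.0, 4.9, 1.9]
grip_width: 0.0157
grip_force: 8.0
```

```bash
python3 -c "
from station import *
from h import *
o=get_obs(); print(o['time_s'],o['force'],o['grip_width'],o['grip_force'],*rel(o))"
```

```text
14.6 [-1.00649274  4.87705291  1.91153824] 0.01574965910236657 8.000732883810997 [-0.4 56.2 37.1] [ 0.007 -0.004 -0.005]
```

The force rises to 5 N along y at 56.2 mm, so the keeper is at its stop. I release, retreat and check.

Call:
send_rows(motion=[[[0,0,0],[0,0,0],-0.5],[[0,0,0],[0,0,0],-0.2],[[0,0,0],[0,0,0],-0.15],[[0,0,0],[0,0,0],-0.15],[[0,0,-0.3],[0,0,0],-0.15],[[0,0,-0.7],[0,0,0],-0.15],[[0,0,-0.9],[0,0,0],-0.15],[[0,0,-0.9],[0,0,0],-0.15],[[-0.9,0,0],[0,0,0],-0.15],[[-0.9,0,0],[0,0,0],-0.15],[[0,0,0],[0,0,0],-0.15],[[0,0,0],[0,0,0],-0.15]])

```text
time_s: 15.8
ee_pos: [0.5365, 0.1042, 0.1782]
eef_rot: [2.704, -0.0, 1.373]
force: [-0.5, 1.0, -0.1]
grip_width: 0.0398
grip_force: 0.0
```

```bash
python3 - <<'E'
from station import *
from h import *
c=camera('wrist'); im=c["pixels"]; o=get_obs(); print(o["time_s"],o["force"],*rel(o))
A=(cloud(c)-C)@RC*1000
k=(A[...,2]>47)&(A[...,2]<55)&(abs(A[...,0])<14)&(A[...,1]>35)&(A[...,1]<100); print("knob top",k.sum(),A[k].mean(0).round(1),np.ptp(A[k],0).round(1))
m=(A[...,2]>17)&(A[...,2]<24.5)&(abs(A[...,0])<33)&(abs(A[...,1])<37)&(im.min(2)>110); q=A[m]; print("face",m.sum(),np.percentile(q,[1,99],axis=0).round(1),np.median(q[:,2]))
w=np.linalg.lstsq(np.c_[q[:,:2],np.ones(len(q))],q[:,2],rcond=None)[0]; print("tilt",w.round(3)); print(cv2.minAreaRect(q[:,:2].astype(np.float32)))
cv2.imwrite('pics/w7.png',im[:,:,::-1])
E
```

```text
15.85 [-1.01262198 -0.32815364  0.46592938] [ -0.3   2.1 121.5] [ 0.008  0.001 -0.01 ]
knob top 346 [-0.3 56.7 50.6] [16.  15.9  6. ]
face 3554 [[-27.6 -31.1  17.3]
 [ 27.3  30.8  23.5]] 20.296164054134177
tilt [-5.0000e-03  2.0000e-03  2.0302e+01]
((0.04887580871582031, 0.050472259521484375), (63.676025390625, 56.61677551269531), 89.81041717529297)
```

View pics/w7.png

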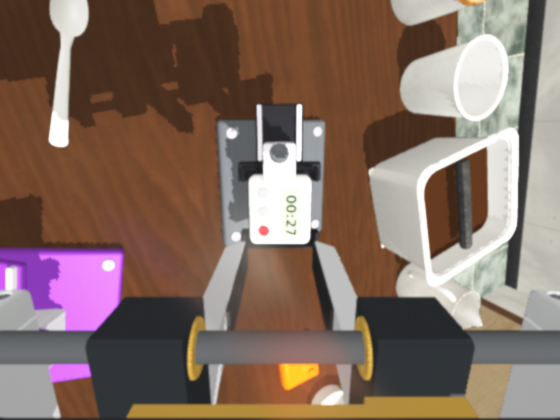

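The keeper is over the timer's edge with its knob at (279,152), y = 56.7 mm (joint about 0.7 mm). The timer is centred and flat, and the robot is clear, so I hand in.

```bash
python3 -c "
from station import *
print(hand_in())"
```

```text
the job is handed in; nothing more can be done
None
```

The timer lies face up and flat in the stand's pocket, centred to about 0.1 mm with the display up the slope, and the keeper is slid home to within about 1 mm; the job was handed in at about 16 s, but no verdict came back.

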